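Bring a half-tacked post upright with a try square and hold it there

ROBOT

A 6-joint arm with a two-finger parallel gripper is mounted at the origin on the work surface. World frame = base frame: x ahead of the robot, y to its left, z up, the work surface at z = 0. Lengths are in mm, angles in rad, forces in N, time in s.
With the tool pointing down it reaches from about 350 to 975 mm from the base axis. Payload 7.1 kg.
Tool frame: the origin (TCP) lies midway between the tips of the shut fingers; the grasp point (between the pads) lies 19 mm behind it (ctrl.grasp_offset is the distance from the TCP to the grasp point, in mm); z points along the fingers, y is the line along which they close (so a half turn about z gives the same grasp; the last joint's range is limited). The gripper opens to 88 mm and grips with 3 to 60 N. Pads are 20 mm wide; open, the fingers measure 115 mm over their backs; the gripper's body (75 mm by 178 mm) begins 61 mm behind the grasp point.
Start: joints at [-0.019, 0.423, 1.63, -0, 1.089, -0.019], TCP at [624.984, 0.026, 222.675] pointing down, gripper open.
Joint ranges: [-3, 3], [-0.9, 2.11], [0.09, 2.58], [-1.31, 4.45], [0.11, 2.69], [-2.54, 2.54]. Speed limits (rad/s): [2.39, 2.39, 3.01, 3.14, 3.14, 3.14].

INTERFACE

Orientations are given as a rotation vector (axis times angle).
In Python, from workcell import sensors, viewer, ctrl gives the robot as it stands. The module is installed in compiled form; this text tells all that it offers.
- The arm moves only by the shell command python3 -m handwheel 'ROWS'. ROWS is JSON, a list of rows, each a list of 7 numbers: the shift along the tool's x, y, z in mm, then the turn, a rotation vector about the tool's x, y, z in rad, then the closure, from 0 (fully open) to 1 (shut). In form: [[x, y, z, rx, ry, rz, jaw], ...]. A call has 1 to 10 rows; each row shifts and turns the commanded pose from where the row before left it, along the tool's axes as they then stand; what a row does not reach is not made up. A row lasts 1/8 s, in which the tool goes at most 62.5 mm and 10.7 degrees, less where a joint would pass 70% of its speed; a pose out of reach is approached as far as the arm can. A call is refused whole if a number of a shift passes 62.5 or a number of a turn 0.188, either way. A call with a gripper value outside its range is refused whole. The fingers move at their own pace and stop on an object; the grip force is fixed at half the most. Time passes only in rows, so rows that do not move let the fingers close. It gives the time, the measured TCP pose, the force, the opening and the grip force at its end, in the units of the state.
- sensors.get_obs(): the state, without advancing time (a new reading comes with each control period).
- viewer.get_image(name): name is "scene" or "side" or "wrist"; returns a dict with "frame" (384x512x3 uint8, blue, green, red), "fov_y" (degrees; the focal length in pixels is half the picture's height over the tangent of half this angle, whatever the lens; pixels are square), "cx", "cy" (the principal point, pixels), "distortion" ([k1, k2, p1, p2, k3] as OpenCV has them; the pictures are not rectified), "R" (3x3) and "t" (3): a world point X has camera coordinates R X + t. Camera axes: x right, y down, z forward; pixel columns grow to the right and rows downward; lengths in mm; the calibration is good to about 2 mm. A picture is of the moment at which its call begins. There is no depth.
- ctrl.close_job(): hands the job in; it is judged then, once.
The state is a dict: "t": time; "qpos": joint angles; "qvel": joint speeds; "joint_torque": joint torques, N m; "ee_pos": TCP position; "orientation": TCP orientation; "ft_force": force on the tool from outside, world axes, zero at the start; "moment": the same for the moment, N m; "width": finger opening in mm; "grasp_force": force on a finger pad.
Only numpy, scipy, OpenCV 4.12 (cv2) and the standard library are available. Lean on these libraries where they do the work, as an engineer would, in place of code of your own. Each camera call takes 0.05 s, during which the arm holds its last target. There are 200 camera calls.

TASK

Take the try square by its steel blade and stand it, stock down, in the slot between the two yellow guide bars on the base plate, still clear of the leaning blue post. Slide it along the slot, pressed into the corner, until its stock sits flat on the plate and its blade and heel lie flush against the post, pushing the post up square with the square alone, not with the gripper. The post springs back if let go, so finish still gripping the square and holding it there; leave the clamp, tape measure, spray can and hammer alone.

Things in the scene. Friction and masses are not known exactly. Their poses are not given: they have to be found in the camera images.
- square_grip (a point): Loose try square (0.4 kg) standing on its red stock: 18 mm (x) by 110 mm (y), 22 mm high. Steel blade, 8 mm thick (x), 40 mm wide (y), rises from the stock's +y end (heel) to 115 mm above the underside, outer edge flush with the heel. This point, the place to grip: mid-blade, 75 mm above the underside, 20 mm in from the outer edge; pinch along x. z up, y towards the heel.
- square_heel (a point): The square's outside corner: middle of the lowest edge of the heel end, level with the stock's underside, in the plane of the blade's outer edge; 75 mm below square_grip and 20 mm further along the square's +y. Same axes.
- corner (a point): The corner to fill: on the base plate's top (10 mm above the bench), on the slot's centre line, at the foot of the post's near face. z up, y along the slot towards the post. With the square home, square_heel is here and axes agree. Slot: 26 mm wide, between yellow bars 10 mm wide and 10 mm high above the plate, from 140 to 15 mm short of this point; open above and at its ends.
- jig: Steel base plate, fixed to the bench: 140 mm (x) by 200 mm (y), 10 mm thick. Origin at the centre of its underside, 45 mm along -y from point corner and 10 mm below it; same axes. Small toe clamps stand on it near both long edges.
- post (a joint): Lean (rad) of the blue post, a 40 x 40 mm tube 100 mm high, hinged at its tack along x through point corner. 0 is square to the plate, positive leans over the slot, negative is past square. Starts at about 0.1 to 0.18 (top overhangs 10 to 18 mm). Springy: 0 takes about 6 to 8 N at the top; let go, it springs back to about 0.1. Its foot does not give way.
- clamp: Bystander: green G-clamp lying flat, 130 x 170 x 18 mm. Origin under its middle.
- tape: Bystander: yellow tape measure, 62 x 38 x 60 mm. Origin under its middle.
- spray: Bystander: spray can, 64 mm across, 160 mm high. Origin under its middle.
- hammer: Bystander: hammer lying flat, its handle along its x axis.
Not all that is in view belongs to the job. What is shaped like the part that bears square_grip but black is not meant.

How it is judged (in metres and radians):
On the way, in this order (a step that is already met when the one before it is completed fails the run):
1. the square stands in the slot on the plate, clear of the post (x of square_heel in the frame of corner between -0.007 and 0.007 m and z of square_heel in the frame of corner below 0.003 m and angle between square_heel's own z axis and vertical below 0.04 rad and angle between the y axis of square_heel and the y axis of corner, either way round below 0.1 rad and y of square_heel in the frame of corner between -0.07 and -0.008 m and contact force between square and post below 0.5 N and contact force between square and jig above 0.3 N), for 0.1 s.
2. the square is home in the corner and the post is square (x of square_heel in the frame of corner between -0.007 and 0.007 m and z of square_heel in the frame of corner below 0.003 m and angle between square_heel's own z axis and vertical below 0.04 rad and angle between the y axis of square_heel and the y axis of corner, either way round below 0.1 rad and y of square_heel in the frame of corner above -0.003 m and value of joint post between -0.025 and 0.025 rad and velocity of joint post between -0.05 and 0.05 rad/s and linear speed of square below 0.01 m/s and contact force between square and post above 2 N and contact force between square and jig above 1 N and contact force between the fingers and square above 3 N), for 0.2 s.
At the end, for the whole second after the job is handed in: Square still gripped (over 3 N), in the slot, stock on the plate (within 3 mm, over 1 N, tilt under 0.04 rad, 7 mm and 0.1 rad of the slot line); heel within 3 mm of the post's foot, pressing the post with over 2 N; post still and within 0.025 rad of square (all of step 2); the arm keeps its last pose, push and grip.
It fails at once if the gripper or arm pushes the post itself (contact force between any of the fingers, the arm and post above 3 N).
It fails at once if the clamp is moved (distance of clamp from where it was at the start of the episode above 0.02 m).
It fails at once if the tape is moved (distance of tape from where it was at the start of the episode above 0.02 m).
It fails at once if the spray is moved (distance of spray from where it was at the start of the episode above 0.02 m).
It fails at once if the hammer is moved (distance of hammer from where it was at the start of the episode above 0.02 m).
It also fails if it takes over 42 s, if anything falls off the work surface, if the arm or the gripper's body presses on something with over 40 N, if the wrist force passes 120 N, or if a joint passes its speed limit or range.

## Working session

There is one attempt and no reset: what is moved stays moved. The work goes in short steps, Python scripts to look and compute and a shell command to move; the robot and the scene stay as the last step left them, time stands still between calls to the robot, and variables do not carry over. Pictures are saved under pics/ and viewed, at most 10 in all, crops included, and the job is handed in when it is done.

```bash
mkdir -p pics
cat > h.py <<'E'
import numpy as np, cv2
from workcell import sensors, viewer, ctrl
def cam(n):
    d=viewer.get_image(n); f=d["frame"].shape[0]/2/np.tan(np.radians(d["fov_y"])/2)
    d["K"]=np.array([[f,0,d["cx"]],[0,f,d["cy"]],[0,0,1.]]); d["R"]=np.array(d["R"]);d["t"]=np.array(d["t"]); d["D"]=np.array(d["distortion"],float); return d
def rays(d,p):
    u=cv2.undistortPoints(np.array(p,float).reshape(-1,1,2),d["K"],d["D"]).reshape(-1,2)
    return -d["R"].T@d["t"], np.c_[u,np.ones(len(u))]@d["R"]
def onplane(d,p,z):
    c,r=rays(d,p); return c+r*((z-c[2])/r[:,2])[:,None]
def proj(d,X):
    return cv2.projectPoints(np.array(X,float).reshape(-1,1,3),cv2.Rodrigues(d["R"])[0],d["t"],d["K"],d["D"])[0].reshape(-1,2)
E
python3 - <<'E'
from h import *
import pickle
D={n:cam(n) for n in("scene","side","wrist")}
pickle.dump(D,open("d0.pkl","wb"))
for n in D: print(n,-D[n]["R"].T@D[n]["t"],D[n]["R"][2],D[n]["K"][0,0]); cv2.imwrite(f"pics/{n}0.png",D[n]["frame"])
a=cv2.resize(D["scene"]["frame"],(800,600)); cv2.imwrite("pics/s0.png",a)
a=cv2.resize(D["side"]["frame"],(800,600)); cv2.imwrite("pics/d0.png",a)
o=sensors.get_obs(); print(o)
E
```

```text
scene [922.6074988  410.02495472 998.84433963] [-0.2899617  -0.41119596 -0.8641991 ] 380.64534036226854
side [125.70862745 762.39534273 907.21898507] [ 0.38810786 -0.62792296 -0.67459992] 482.13501301042993
wrist [624.82443592  71.12208403 383.58925915] [-0.00136931 -0.26275019 -0.96486293] 277.2477887487275
{'t': 0.15, 'qpos': array([-1.90412714e-02,  4.23673008e-01,  1.63051320e+00, -2.98287285e-05,
        1.08858368e+00, -1.89676103e-02]), 'qvel': array([ 2.51210813e-04, -1.33009197e-03, -4.39822498e-03,  4.97845203e-04,
        4.25950353e-04,  5.72217503e-06]), 'joint_torque': array([ 9.52650989e-04, -5.44981134e+01, -2.73919362e+01,  6.45430083e-02,
        2.04369903e-02, -3.19723256e-05]), 'ee_pos': array([ 6.24567178e+02, -1.75722094e-05,  2.22075941e+02]), 'orientation': array([-2.22092095e+00, -2.22078812e+00,  1.31204682e-03]), 'ft_force': array([ 0.27453553,  0.01620653, -0.23197895]), 'moment': array([ 0.00249784,  0.0152806 , -0.05536375]), 'grasp_force': 0.0, 'width': 87.51054232821787}
```

View pics/s0.png

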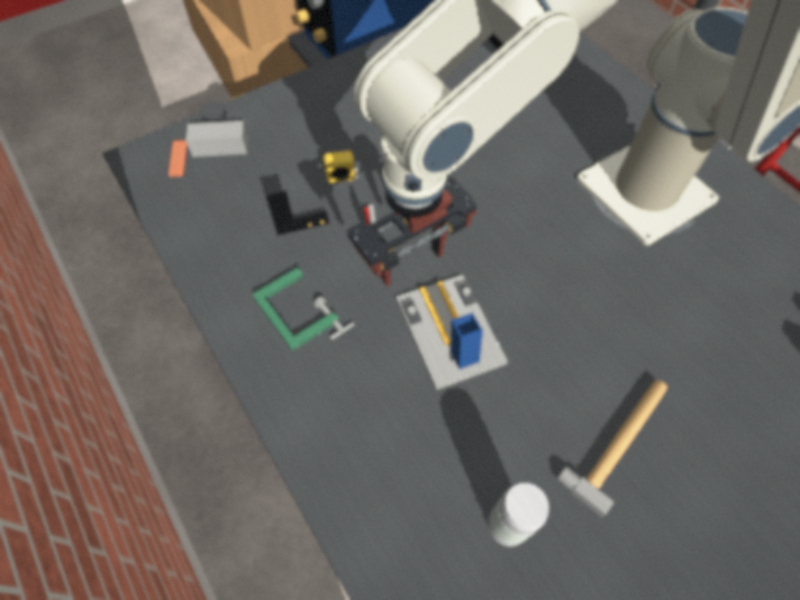

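View pics/d0.png

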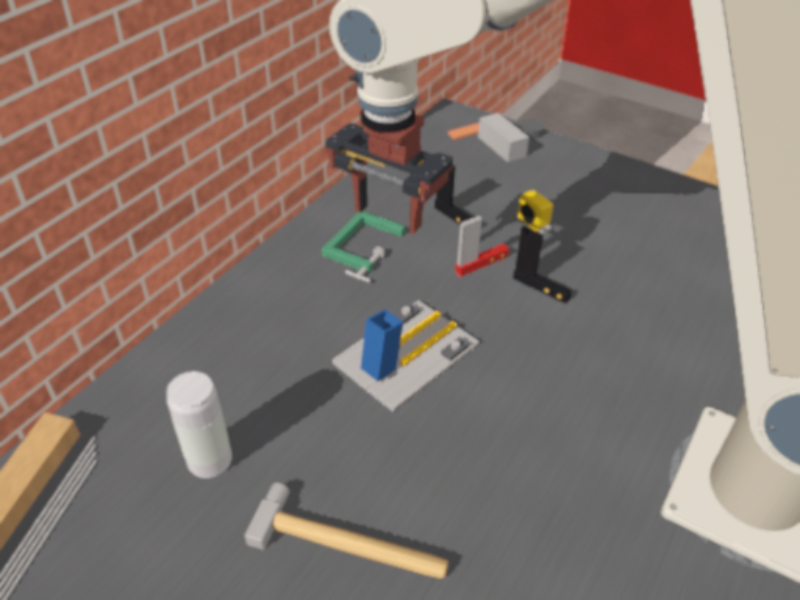

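The scene and side views show the jig (scene ~(450,330), side ~(405,355)), the red square (side ~(480,255), hidden by the gripper in the scene view) and two black decoys beside it. Next I'll measure with masks.

Run:
```python
from h import *
import pickle
D=pickle.load(open("d0.pkl","rb"))
for n in("scene","side"):
    d=D[n]; im=d["frame"]; hsv=cv2.cvtColor(im,cv2.COLOR_BGR2HSV); H,S,V=cv2.split(hsv)
    M={"red":(((H<6)|(H>174))&(S>190)&(V>100)),"yel":((H>18)&(H<32)&(S>130)&(V>120)),"blue":((H>100)&(H<125)&(S>140)&(V>50)),"grey":((S<45)&(V>115))}
    for k,m in M.items():
        c,_=cv2.findContours(m.astype(np.uint8),cv2.RETR_EXTERNAL,cv2.CHAIN_APPROX_NONE)
        for q in c:
            a=cv2.contourArea(q)
            if a<15: continue
            r=cv2.minAreaRect(q); ctr=r[0]
            if not(100<ctr[1]<300 and 180<ctr[0]<345): continue
            print(n,k,a,np.round(ctr),np.round(r[1],1)); print("  box",np.round(cv2.boxPoints(r),1).tolist())
            if k=="grey" and a>1000:
                e=cv2.approxPolyDP(cv2.convexHull(q),4,True)[:,0]; print("  poly",e.tolist(), np.round(onplane(d,e,10)[:,:2]).tolist())
w=D["wrist"]["frame"]
s=D["side"]["frame"][120:270,200:380]; cv2.imwrite("pics/c0.png",np.hstack([cv2.resize(s,(480,400),interpolation=2),cv2.resize(w,(320,240)).repeat(1,0) if 0 else cv2.copyMakeBorder(cv2.resize(w,(320,240)),0,160,0,0,0)]))
```

```text
scene yel 81.0 [278. 201.] [39.3  3. ]
  box [[268.3999938964844, 184.3000030517578], [271.20001220703125, 183.0], [287.8999938964844, 218.60000610351562], [285.20001220703125, 219.89999389648438]]
scene yel 33.0 [285. 191.] [23.3  2.5]
  box [[279.6000061035156, 180.60000610351562], [281.79998779296875, 179.60000610351562], [291.3999938964844, 200.8000030517578], [289.1000061035156, 201.8000030517578]]
scene yel 142.0 [216. 103.] [12.3 18.4]
  box [[206.3000030517578, 98.19999694824219], [224.5, 95.5999984741211], [226.3000030517578, 107.80000305175781], [208.10000610351562, 110.4000015258789]]
scene blue 399.0 [298. 218.] [31. 16.]
  box [[290.0, 202.0], [306.0, 202.0], [306.0, 233.0], [290.0, 233.0]]
scene grey 74.0 [219. 211.] [14.2 12.3]
  box [[210.8000030517578, 216.89999389648438], [212.0, 204.60000610351562], [226.1999969482422, 206.0], [225.0, 218.3000030517578]]
scene grey 56.0 [207. 195.] [12.4  7.9]
  box [[199.5, 195.0], [203.6999969482422, 188.3000030517578], [214.1999969482422, 194.89999389648438], [210.0, 201.60000610351562]]
scene grey 26.0 [298. 186.] [6. 5.]
  box
[... 3080 characters left out ...]
de grey 74.0 [229. 174.] [17.4  8.9]
  box [[219.10000610351562, 175.6999969482422], [221.89999389648438, 167.3000030517578], [238.39999389648438, 172.8000030517578], [235.60000610351562, 181.1999969482422]]
side grey 58.5 [240. 162.] [ 7.8 11.3]
  box [[233.5, 163.5], [241.5, 155.5], [247.0, 161.0], [239.0, 169.0]]
side grey 356.0 [300. 153.] [14.5 32.1]
  box [[290.79998779296875, 167.8000030517578], [293.8999938964844, 135.8000030517578], [308.29998779296875, 137.1999969482422], [305.20001220703125, 169.1999969482422]]
side grey 81.0 [241. 111.] [33.8  4. ]
  box [[224.39999389648438, 106.80000305175781], [225.8000030517578, 103.0], [257.5, 114.69999694824219], [256.1000061035156, 118.5]]
```

View pics/c0.png

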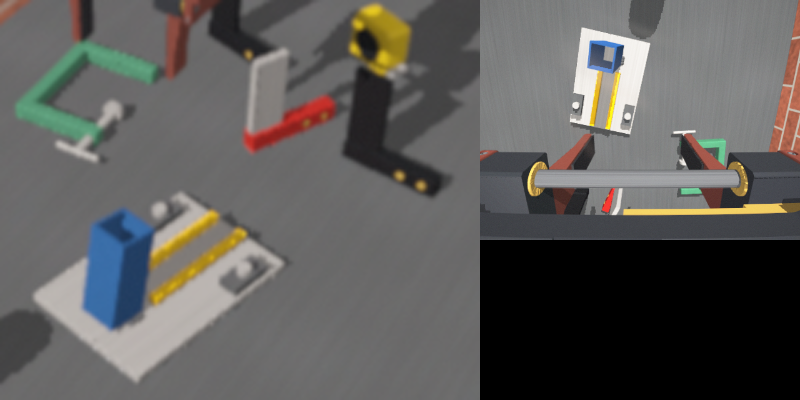

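Run:
```python
from h import *
import pickle
D=pickle.load(open("d0.pkl","rb"))
d=D["side"]
# crop px->full: 200+x*180/480, 120+y*150/400
f=lambda x,y:(200+x*.375,120+y*.375)
for nm,p,z in [("bl",f(247,151),0),("br",f(335,111),0),("tl",f(247,133),22),("tr",f(331,97),22)]:
    print(nm,np.round(p,1),np.round(onplane(d,[p],z)[0]))
print("bladetop L,R",np.round(onplane(d,[f(250,58),f(289,48)],115)))
w=D["wrist"]; print(np.round(proj(w,[[570,-120,0]])))
cv2.imwrite("pics/w0.png",cv2.resize(w["frame"],(800,600)))
```

```text
bl [292.6 176.6] [ 584. -175.    0.]
br [325.6 161.6] [ 535. -288.    0.]
tl [292.6 169.9] [ 587. -177.   22.]
tr [324.1 156.4] [ 539. -282.   22.]
bladetop L,R [[ 594. -184.  115.]
 [ 568. -221.  115.]]
[[216. 243.]]
```

```bash
python3 -m handwheel '[[-55,-10,-10,0,0,0,0],[-55,-10,-10,0,0,0,0],[-55,-10,-10,0,0,0,0],[-55,-10,-10,0,0,0,0],[-55,-10,-10,0,0,0,0],[-45,0,0,0,0,0,0],[0,0,0,0,0,0,0],[0,0,0,0,0,0,0]]'
python3 - <<'E'
from h import *
import pickle
D={n:cam(n) for n in("scene","side","wrist")}
pickle.dump(D,open("d1.pkl","wb"))
w=D["wrist"]; print(-w["R"].T@w["t"])
cv2.imwrite("pics/w1.png",np.vstack([cv2.resize(w["frame"],(800,600))]))
E
```

```text
t: 1.15
ee_pos: [574.6, -319.3, 272.1]
orientation: [-2.221, -2.22, -0.0]
ft_force: [0.9, 0.6, -0.9]
width: 87.7
grasp_force: 0.0
[ 575.12935032 -247.57259078  434.0130876 ]
```

View pics/w1.png

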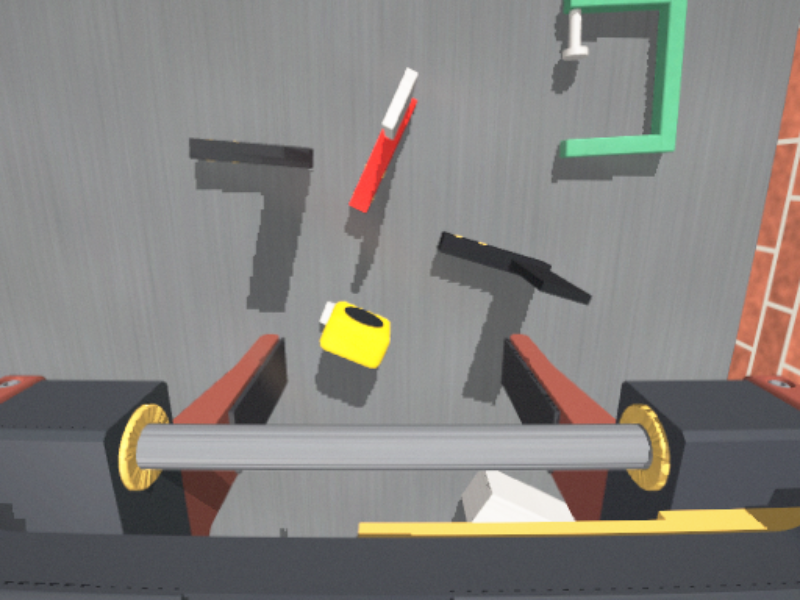

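The wrist view shows the red stock from (360,208) to (412,98) with the white blade top (390,135)–(412,70); two black decoys lie either side and the tape is at (357,335).

Run:
```python
from h import *
import pickle
D=pickle.load(open("d1.pkl","rb"))
d=D["wrist"]; im=d["frame"]; H,S,V=cv2.split(cv2.cvtColor(im,cv2.COLOR_BGR2HSV))
roi=np.zeros(H.shape,bool); roi[35:145,215:275]=1
for k,m,z in(("red",((H<6)|(H>174))&(S>150)&(V>90),22),("white",(S<60)&(V>150),115)):
    c,_=cv2.findContours((m&roi).astype(np.uint8),0,cv2.CHAIN_APPROX_NONE); q=max(c,key=cv2.contourArea)
    r=cv2.minAreaRect(q); b=cv2.boxPoints(r); print(k,cv2.contourArea(q),r); print(np.c_[b,onplane(d,b,z)].round(1))
    e=cv2.approxPolyDP(q,1.5,True)[:,0]; print(np.c_[e,onplane(d,e,z),onplane(d,e,0)[:,:2]].round(1))
x=cv2.resize(im[35:145,210:280],(350,550),interpolation=0)
# scene view crop
s=D["scene"]["frame"][100:260,215:345]
cv2.imwrite("pics/c1.png",np.hstack([x,cv2.resize(s,(447,550),interpolation=2)]))
```

```text
red 632.0 ((244.6065216064453, 97.42445373535156), (12.665731430053711, 78.78020477294922), 24.90477180480957)
[[ 222.3  130.5  531.6 -272.    22. ]
 [ 255.5   59.   579.6 -175.2   22. ]
 [ 266.9   64.4  595.5 -182.    22. ]
 [ 233.8  135.8  548.2 -279.7   22. ]]
[[ 266.    64.   594.2 -181.6   22.   595.2 -178. ]
 [ 263.    64.   590.  -181.6   22.   590.8 -178. ]
 [ 251.    90.   573.5 -215.8   22.   573.4 -214.1]
 [ 244.    84.   563.7 -207.8   22.   563.  -205.7]
 [ 224.   131.   534.1 -272.8   22.   531.9 -274.1]
 [ 234.   135.   548.6 -278.5   22.   547.2 -280.2]]
white 1015.5 ((258.5, 92.5), (31.0, 103.0), 0.0)
[[ 243.   144.   564.7 -281.7  115. ]
 [ 243.    41.   565.4 -173.9  115. ]
 [ 274.    41.   598.  -173.8  115. ]
 [ 274.   144.   600.2 -281.6  115. ]]
[[ 261.    41.   584.3 -173.9  115.   587.6 -147.3]
 [ 258.    48.   581.2 -180.7  115.   583.4 -156.6]
 [ 253.    50.   575.9 -182.6  115.   576.2 -159.2]
 [ 256.    51.   579.1 -183.6  115.   580.6 -160.6]
 [ 246.    74.   568.5 -206.6  115.   566.  -191.8]
 [ 243.    75.   565.2 -207.6  115.   561.6 -193.2]
 [ 245.  
[... 2463 characters left out ...]
2  115.   606.7 -245.7]
 [ 274.    68.   598.5 -200.4  115.   606.9 -183.5]
 [ 272.    67.   596.3 -199.4  115.   604.  -182.1]
 [ 274.    65.   598.4 -197.4  115.   606.8 -179.4]
 [ 272.    66.   596.3 -198.4  115.   604.  -180.7]
 [ 271.    63.   595.2 -195.4  115.   602.4 -176.7]
 [ 274.    57.   598.3 -189.5  115.   606.6 -168.5]
 [ 272.    55.   596.1 -187.5  115.   603.7 -165.9]
 [ 272.    47.   596.  -179.7  115.   603.5 -155.2]
 [ 270.    49.   593.9 -181.6  115.   600.7 -157.8]
 [ 269.    45.   592.8 -177.7  115.   599.1 -152.5]
 [ 266.    44.   589.6 -176.8  115.   594.8 -151.2]
 [ 268.    42.   591.7 -174.8  115.   597.7 -148.6]
 [ 263.    44.   586.5 -176.8  115.   590.5 -151.2]]
```

View pics/c1.png

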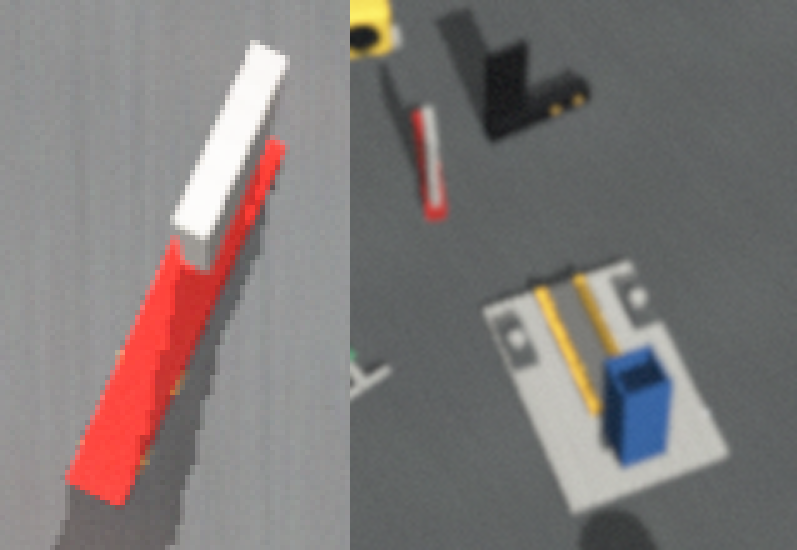

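```bash
python3 -m handwheel '[[42,1,25,0,0,0,0.4],[42,1,25,0,0,0,0.4],[40.5,1.5,30,0,0,0,0.4],[0,0,0,0,0,0.147,0.4],[0,0,0,0,0,0.147,0.4],[0,0,0,0,0,0.146,0.4],[0,0,0,0,0,0,0.4],[0,0,0,0,0,0,0.4]]'
python3 - <<'E'
from h import *
import pickle
D={n:cam(n) for n in("scene","side","wrist")}
pickle.dump(D,open("d2.pkl","wb"))
d=D["wrist"]; print(np.round(proj(d,[[578,-196,115],[586.4,-177.7,0]]),1))
D0=pickle.load(open("d0.pkl","rb"))["wrist"]
v=D0["frame"]
cv2.imwrite("pics/c2.png",np.hstack([cv2.resize(v[35:225,140:270],(390,570),interpolation=2),cv2.resize(d["frame"],(410,307)).copy() if 0 else cv2.copyMakeBorder(cv2.resize(d["frame"],(410,308)),0,262,0,0,0)]))
E
```

```text
t: 2.3
ee_pos: [578.5, -194.9, 192.8]
orientation: [2.65, 1.688, 0.0]
ft_force: [-0.7, 0.3, 0.9]
width: 52.7
grasp_force: 0.0
[[251.4 195.8]
 [251.4 154.9]]
```

View pics/c2.png

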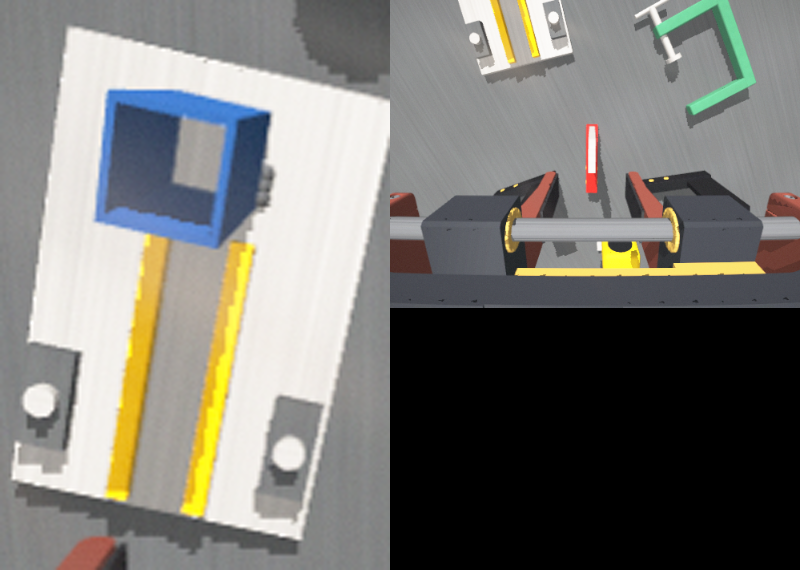

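The left picture shows the jig: plate corners (67,27), (12,480), (298,540), with bars from (118,495)/(195,510) up to the post. The right one shows the square centred between the open fingers.

Run:
```python
from h import *
import pickle
d=pickle.load(open("d0.pkl","rb"))["wrist"]
g=lambda *P:[(140+x/3,35+y/3) for x,y in P]
print("plate",onplane(d,g((67,27),(12,480),(298,540)),10).round(1).tolist())
print("bars near, top",onplane(d,g((107,488),(130,492),(185,500),(207,507)),20).round(1).tolist())
print("bars far top",onplane(d,g((147,237),(167,240),(228,245),(254,245)),20).round(1).tolist())
im=d["frame"];H,S,V=cv2.split(cv2.cvtColor(im,cv2.COLOR_BGR2HSV))
m=((H>18)&(H<32)&(S>130)&(V>100)); m[:, :160]=0; m[:,235:]=0; m[:100]=0;m[215:]=0
c,_=cv2.findContours(m.astype(np.uint8),0,cv2.CHAIN_APPROX_NONE)
for q in c:
    if cv2.contourArea(q)>50:
        b=cv2.boxPoints(cv2.minAreaRect(q)); print(b.round(1).tolist(), onplane(d,b,20).round(1)[:,:2].tolist())
m=((S<40)&(V>170)); m[:40]=0
c,_=cv2.findContours(m.astype(np.uint8),0,cv2.CHAIN_APPROX_NONE); q=max([q for q in c if cv2.boundingRect(q)[0]>130 and cv2.boundingRect(q)[0]<200],key=cv2.contourArea)
e=cv2.boxPoints(cv2.minAreaRect(q)); print(e.round(1).tolist(),onplane(d,e,10).round(1)[:,:2].tolist())
```

```text
plate [[513.5, 154.3, 10.0], [471.8, -40.4, 10.0], [606.2, -70.2, 10.0]]
bars near, top [[519.4, -41.2, 20.0], [529.9, -43.1, 20.0], [555.0, -47.0, 20.0], [565.0, -50.3, 20.0]]
bars far top [[544.3, 70.1, 20.0], [552.7, 68.8, 20.0], [578.6, 66.7, 20.0], [589.6, 66.7, 20.0]]
[[199.89999389648438, 205.60000610351562], [216.89999389648438, 115.0], [224.3000030517578, 116.4000015258789], [207.3000030517578, 207.0]] [[552.3, -52.7], [579.7, 68.7], [589.1, 66.9], [562.5, -54.7]]
[[174.8000030517578, 200.5], [188.1999969482422, 112.9000015258789], [196.10000610351562, 114.0999984741211], [182.60000610351562, 201.6999969482422]] [[517.9, -45.3], [543.4, 71.4], [553.3, 69.9], [528.6, -47.0]]
[[129.3000030517578, 191.3000030517578], [162.1999969482422, 42.900001525878906], [272.70001220703125, 67.5], [239.6999969482422, 215.8000030517578]] [[451.3, -35.0], [513.5, 155.5], [650.3, 126.6], [606.8, -71.5]]
```

```bash
python3 -m handwheel '[[0,0,35,0,0,0,0.4],[0,0,35,0,0,0,0.4],[0,0,35,0,0,0,0.4],[0,0,31,0,0,0,0.4],[0,0,0,0,0,0,0.4],[0,0,0,0,0,0,1],[0,0,0,0,0,0,1],[0,0,0,0,0,0,1],[0,0,0,0,0,0,1],[0,0,0,0,0,0,1]]'
```

```text
t: 3.7
ee_pos: [578.6, -195.5, 57.0]
orientation: [2.652, 1.683, 0.0]
ft_force: [0.0, -0.4, 0.1]
width: 7.9
grasp_force: 30.0
```

```bash
python3 -m handwheel '[[0,0,-15,0,0,0,1],[0,0,-20,0,0,0,1],[0,0,-18,0,0,0,1],[0,0,0,0,0,-0.0755,1],[0,0,0,0,0,-0.075,1],[0,0,0,0,0,-0.075,1],[15,-5,0,0,0,0,1],[20,-6.4,0,0,0,0,1],[25,-8,0,0,0,0,1]]' && python3 -m handwheel '[[27,-8.6,0,0,0,0,1],[27,-8.6,0,0,0,0,1],[27,-8.6,0,0,0,0,1],[25,-8,0,0,0,0,1],[20,-6.4,0,0,0,0,1],[16,-5,0,0,0,0,1],[11.8,-3.8,0,0,0,0,1],[0,0,0,0,0,0,1],[0,0,0,0,0,0,1]]'
python3 - <<'E'
from h import *
import pickle
D={n:cam(n) for n in("scene","side","wrist")}
pickle.dump(D,open("d3.pkl","wb"))
a=cv2.resize(D["side"]["frame"][125:275,190:340],(400,400),interpolation=2)
b=cv2.resize(D["scene"]["frame"][130:260,230:360],(400,400),interpolation=2)
cv2.imwrite("pics/c3.png",np.hstack([a,b]))
cv2.imwrite("pics/w3.png",cv2.resize(D["wrist"]["frame"],(800,600)))
E
```

```text
t: 4.82
ee_pos: [572.0, -131.0, 110.0]
orientation: [-2.448, -1.969, -0.0]
ft_force: [-0.0, 0.0, -4.0]
width: 7.8
grasp_force: 30.0
t: 5.95
ee_pos: [557.3, 27.6, 109.7]
orientation: [2.447, 1.97, -0.0]
ft_force: [0.2, -0.1, -3.6]
width: 8.1
grasp_force: 30.0
```

View pics/c3.png

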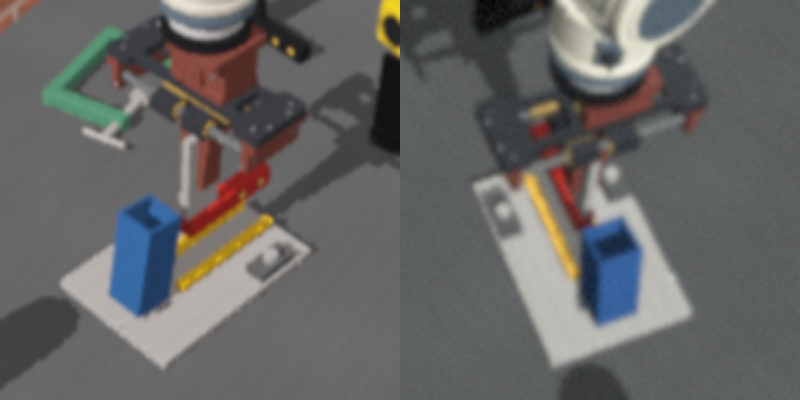

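View pics/w3.png

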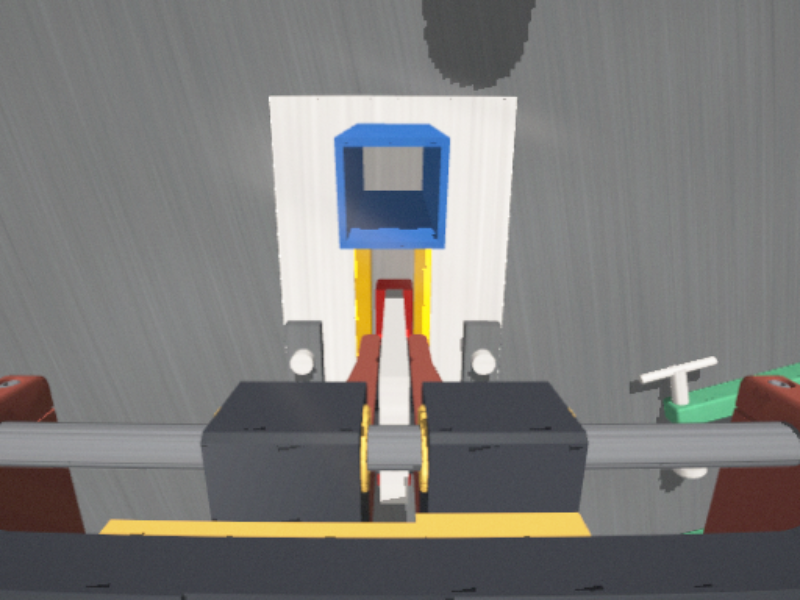

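The square is over the slot: red heel (376–413) centred between the bars (355–431), post at (393,190), and the stock is parallel to the bars in the side crop. Lowering.

```bash
python3 -m handwheel '[[0,0,15,0,0,0,1],[0,0,15,0,0,0,1],[0,0,8,0,0,0,1],[0,0,2,0,0,0,1],[0,0,0,0,0,0,1]]'; python3 -m handwheel '[[0,0,1,0,0,0,1],[0,0,0.5,0,0,0,1],[0,0,0,0,0,0,1]]'; python3 -m handwheel '[[0,0,1,0,0,0,1],[0,0,0.5,0,0,0,1],[0,0,0,0,0,0,1]]'
```

```text
t: 6.72
ee_pos: [557.2, 28.0, 69.5]
orientation: [-2.446, -1.971, 0.0]
ft_force: [0.4, -0.3, -4.5]
width: 7.9
grasp_force: 30.0
t: 7.1
ee_pos: [557.3, 28.0, 68.4]
orientation: [2.446, 1.971, 0.0]
ft_force: [-0.1, -0.2, -4.6]
width: 8.1
grasp_force: 30.0
t: 7.48
ee_pos: [557.2, 28.0, 67.0]
orientation: [2.446, 1.971, 0.0]
ft_force: [-1.6, -0.8, 1.8]
width: 8.1
grasp_force: 30.0
```

```bash
python3 -m handwheel '[[0,0,0.5,0,0,0,1],[0,0,0,0,0,0,1]]'; python3 -m handwheel '[[0,0,0.5,0,0,0,1],[0,0,0,0,0,0,1]]'; python3 -c "
from workcell import sensors; o=sensors.get_obs(); print(o['moment'],o['ft_force'],o['ee_pos'])"
```

```text
t: 7.72
ee_pos: [557.3, 28.0, 67.0]
orientation: [2.446, 1.971, 0.0]
ft_force: [-3.0, -0.7, 7.6]
width: 7.8
grasp_force: 30.0
t: 7.98
ee_pos: [557.2, 28.0, 66.9]
orientation: [2.446, 1.971, 0.0]
ft_force: [-4.3, 0.5, 12.8]
width: 8.2
grasp_force: 30.0
[ 0.03255071  1.00494468 -0.00683205] [-4.34016981  0.52848783 12.76975368] [557.22837666  27.98753539  66.92910561]
```

```bash
python3 -m handwheel '[[2,0,0,0,0,0,1],[3,0,0,0,0,0,1],[3,0,0,0,0,0,1],[3,0,0,0,0,0,1],[3,0,0,0,0,0,1],[2,0,0,0,0,0,1],[0,0,0,0,0,0,1]]'
python3 - <<'E'
from h import *
import pickle
D={n:cam(n) for n in("scene","side","wrist")}
pickle.dump(D,open("d4.pkl","wb"))
a=cv2.resize(D["side"]["frame"][150:260,220:330],(400,400),interpolation=2)
b=cv2.resize(D["wrist"]["frame"][50:250,150:350],(400,400),interpolation=2)
cv2.imwrite("pics/c4.png",np.hstack([a,b]))
E
```

```text
t: 8.85
ee_pos: [561.9, 42.8, 67.0]
orientation: [2.444, 1.97, 0.002]
ft_force: [-0.8, -5.6, 8.6]
width: 7.5
grasp_force: 30.0
```

View pics/c4.png

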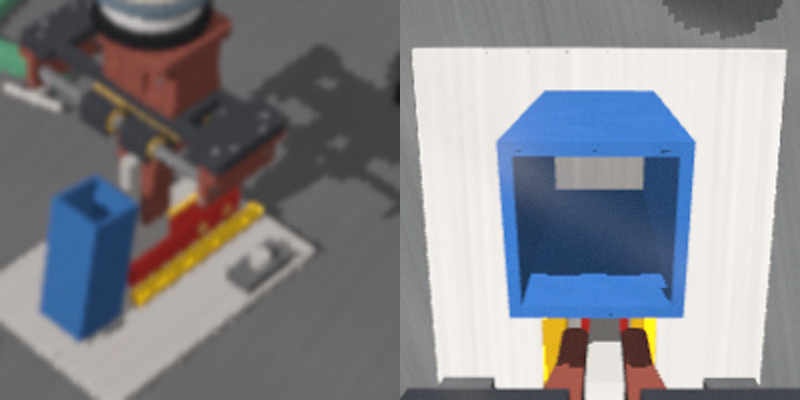

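The stock is down in the slot between the bars, and the blade is still short of the post. I'll slide on and watch the force.

```bash
for i in 1; do python3 -m handwheel '[[2,0,0,0,0,0,1],[2,0,0,0,0,0,1],[2,0,0,0,0,0,1],[0,0,0,0,0,0,1]]'; python3 -m handwheel '[[2,0,0,0,0,0,1],[2,0,0,0,0,0,1],[2,0,0,0,0,0,1],[0,0,0,0,0,0,1]]';python3 -m handwheel '[[2,0,0,0,0,0,1],[2,0,0,0,0,0,1],[2,0,0,0,0,0,1],[0,0,0,0,0,0,1]]'; done
```

```text
t: 9.5
ee_pos: [563.2, 48.7, 67.0]
orientation: [2.444, 1.97, 0.002]
ft_force: [-1.4, -5.6, 8.6]
width: 7.8
grasp_force: 30.0
t: 10.0
ee_pos: [564.4, 54.3, 67.0]
orientation: [2.444, 1.97, 0.002]
ft_force: [-0.2, -7.0, 8.6]
width: 7.6
grasp_force: 30.0
t: 10.5
ee_pos: [565.5, 59.8, 67.0]
orientation: [2.444, 1.97, 0.001]
ft_force: [-1.9, -8.5, 9.3]
width: 8.0
grasp_force: 30.0
```

```bash
python3 -m handwheel '[[1.5,0,0,0,0,0,1],[1.5,0,0,0,0,0,1],[0,0,0,0,0,0,1]]'; python3 -m handwheel '[[1,0,0,0,0,0,1],[1,0,0,0,0,0,1],[0,0,0,0,0,0,1]]';python3 -m handwheel '[[1,0,0,0,0,0,1],[0,0,0,0,0,0,1]]';python3 -m handwheel '[[1,0,0,0,0,0,1],[0,0,0,0,0,0,1]]'
```

```text
t: 10.88
ee_pos: [566.1, 62.6, 67.0]
orientation: [2.443, 1.97, 0.001]
ft_force: [-2.7, -9.7, 10.2]
width: 8.0
grasp_force: 30.0
t: 11.25
ee_pos: [566.5, 64.4, 67.0]
orientation: [2.444, 1.97, 0.0]
ft_force: [-2.1, -10.5, 9.9]
width: 7.8
grasp_force: 30.0
t: 11.5
ee_pos: [566.6, 65.3, 67.0]
orientation: [2.443, 1.97, -0.0]
ft_force: [-2.4, -12.3, 11.1]
width: 7.8
grasp_force: 30.0
t: 11.75
ee_pos: [566.8, 66.2, 67.0]
orientation: [2.443, 1.97, -0.0]
ft_force: [-1.7, -10.8, 10.1]
width: 7.8
grasp_force: 30.0
```

```bash
python3 -m handwheel '[[1,0,0,0,0,0,1],[0,0,0,0,0,0,1]]';python3 -m handwheel '[[0.7,0,0,0,0,0,1],[0,0,0,0,0,0,1]]';python3 -m handwheel '[[0.7,0,0,0,0,0,1],[0,0,0,0,0,0,1]]'
```

```text
t: 12.0
ee_pos: [567.0, 67.0, 67.0]
orientation: [2.443, 1.97, -0.0]
ft_force: [-2.4, -11.9, 9.9]
width: 7.8
grasp_force: 30.0
t: 12.25
ee_pos: [567.0, 67.1, 67.0]
orientation: [2.443, 1.97, -0.002]
ft_force: [-1.8, -15.0, 12.2]
width: 8.1
grasp_force: 30.0
t: 12.5
ee_pos: [567.1, 67.5, 67.0]
orientation: [2.442, 1.97, -0.002]
ft_force: [-3.5, -17.2, 12.2]
width: 8.0
grasp_force: 30.0
```

```bash
python3 -m handwheel '[[0.7,0,0.3,0,0,0,1],[0,0,0,0,0,0,1],[0,0,0,0,0,0,1]]'
python3 - <<'E'
from h import *
import pickle
D={n:cam(n) for n in("scene","side","wrist")}
pickle.dump(D,open("d5.pkl","wb"))
a=cv2.resize(D["side"]["frame"][165:255,220:310],(540,540),interpolation=2)
b=cv2.resize(D["scene"]["frame"][180:260,265:345],(260,260),interpolation=2)
w=cv2.resize(D["wrist"]["frame"][50:250,150:350],(260,260),interpolation=2)
cv2.imwrite("pics/c5.png",np.hstack([a,cv2.copyMakeBorder(np.vstack([b,w]),0,20,0,0,0)]))
# post top back edge/plumb check in scene & side for square post
d=D["side"];c=np.array([570.1,86.6,10]);y=np.array([.213,.977,0]);x=np.array([.977,-.213,0])
for n in("side","scene"):
    d=D[n]; print(n,[ (proj(d,[c+x*sx*20+y*yy+[0,0,z]])[0]).round(1).tolist() for sx in(-1,1) for yy in(0,40) for z in(0,100)])
    H,S,V=cv2.split(cv2.cvtColor(d["frame"],cv2.COLOR_BGR2HSV)); m=((H>100)&(H<125)&(S>120)&(V>40)).astype(np.uint8)
    q=[q for q in cv2.findContours(m,0,cv2.CHAIN_APPROX_NONE)[0] if cv2.contourArea(q)>200 and cv2.boundingRect(q)[1]>150]
    print([cv2.approxPolyDP(cv2.convexHull(k),1.5,True)[:,0].tolist() for k in q])
E
```

```text
t: 12.88
ee_pos: [567.3, 68.0, 67.0]
orientation: [2.442, 1.97, -0.002]
ft_force: [-3.9, -17.9, 14.3]
width: 8.0
grasp_force: 30.0
side [[252.3, 237.7], [252.6, 209.2], [240.7, 246.4], [240.2, 217.9], [241.1, 229.2], [240.7, 200.7], [229.4, 237.6], [228.3, 209.1]]
[[[240, 202], [252, 209], [251, 236], [241, 244], [231, 236], [229, 210]]]
scene [[300.7, 220.4], [304.7, 204.1], [306.6, 232.4], [311.2, 216.8], [287.9, 225.0], [290.9, 209.0], [293.7, 237.2], [297.2, 221.9]]
[[[304, 207], [309, 220], [305, 231], [295, 235], [290, 225], [292, 209]]]
```

View pics/c5.png

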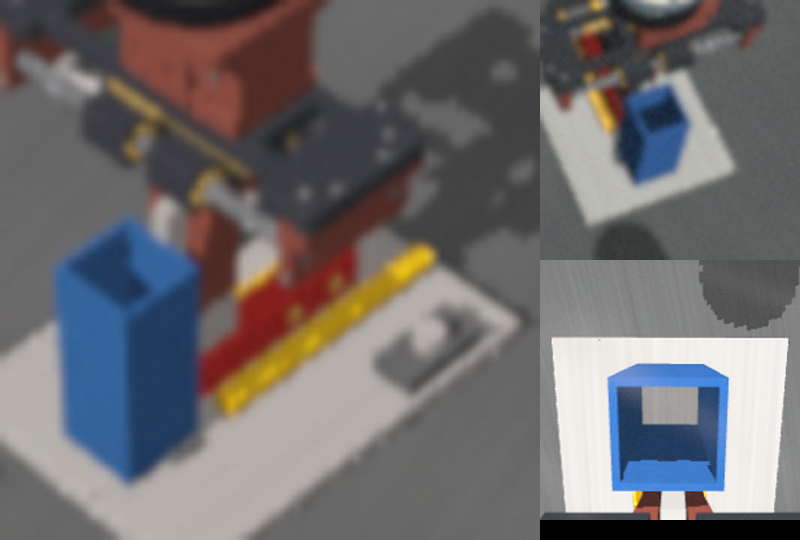

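The post looks upright: its side-view outline is within about 2 px of the predicted square post. The blade sits behind it with the stock in the slot. I'll measure the remaining lean from the wrist view.

Run:
```python
from h import *
import pickle
c=np.array([570.1,86.6,10]);y=np.array([.213,.977,0]);x=np.array([.977,-.213,0])
for f in("d3","d4","d5"):
    d=pickle.load(open(f+".pkl","rb"))["wrist"]; im=d["frame"]; H,S,V=cv2.split(cv2.cvtColor(im,cv2.COLOR_BGR2HSV))
    blue=((H>100)&(H<128)&(S>110)&(V>40)); white=(S<40)&(V>150)
    out=[]
    for col in range(-6,7,3):   # columns around post
        xs=int(np.where(blue[100:150].any(0))[0].mean())+col*3
        r=np.where(blue[:, xs])[0]; r=r[r<260]; w=np.where(white[40:r[0],xs])[0]+40
        p=lambda row,z:(onplane(d,[(xs,row)],z)[0]-c)@y
        out.append([p(w[0]-.5,10), p(r[-1]+.5,110), p(r[0]-.5,10), p(r[0]-.5,110)])
    # back rim: brightness change between back face and top rim
    print(f,"plate far(55), front rim(0 if square), back extent@10(40), back@110", np.round(np.median(out,0),1))
    xs=int(np.where(blue[100:150].any(0))[0].mean()); r0=np.where(blue[:,xs])[0][0]
    print([ (r,im[r,xs].tolist()) for r in range(r0-1,r0+14)], "pred rim back rows", [proj(d,[c+y*q+[0,0,100]])[0,1].round(1) for q in(0,37,40)])
```

```text
d3 plate far(55), front rim(0 if square), back extent@10(40), back@110 [ 55.  -15.3  39.3  28.3]
[(79, [217, 171, 143]), (80, [210, 130, 66]), (81, [210, 126, 63]), (82, [211, 127, 63]), (83, [210, 128, 68]), (84, [209, 126, 63]), (85, [210, 129, 67]), (86, [213, 129, 69]), (87, [214, 133, 70]), (88, [203, 122, 60]), (89, [203, 125, 66]), (90, [203, 124, 63]), (91, [187, 114, 64]), (92, [197, 121, 64]), (93, [192, 130, 82])] pred rim back rows [np.float64(132.0), np.float64(62.4), np.float64(56.4)]
d4 plate far(55), front rim(0 if square), back extent@10(40), back@110 [ 55.5 -15.1  39.3  33.5]
[(95, [215, 158, 132]), (96, [210, 131, 71]), (97, [210, 131, 69]), (98, [213, 131, 69]), (99, [208, 125, 63]), (100, [210, 127, 67]), (101, [213, 130, 67]), (102, [214, 129, 66]), (103, [214, 131, 68]), (104, [212, 130, 67]), (105, [215, 132, 71]), (106, [215, 131, 70]), (107, [213, 131, 68]), (108, [214, 130, 70]), (109, [216, 131, 71])] pred rim back rows [np.float64(175.8), np.float64(86.5), np.float64(78.6)]
d5 plate far(55), front rim(0 if square), back extent@10(40), back@110 [55.5  1.6 39.9 45.9]
[(129, [206, 200, 198]), (130, [201, 126, 69]), (131, [200, 127, 70]), (132, [202, 124, 67]), (133, [206, 126, 71]), (134, [205, 125, 68]), (135, [204, 126, 71]), (136, [204, 125, 70]), (137, [206, 127, 72]), (138, [204, 125, 71]), (139, [208, 131, 75]), (140, [218, 133, 77]), (141, [224, 141, 82]), (142, [224, 139, 82]), (143, [225, 143, 87])] pred rim back rows [np.float64(230.6), np.float64(150.7), np.float64(143.6)]
```

```bash
python3 -m handwheel '[[-0.4,0,0,0,0,0,1],[-0.4,0,0,0,0,0,1],[0,0,0,0,0,0,1],[0,0,0,0,0,0,1],[0,0,0,0,0,0,1]]'
python3 - <<'E'
from h import *
import pickle
c=np.array([570.1,86.6,10]);y=np.array([.213,.977,0])
d=cam("wrist"); im=d["frame"]; H,S,V=cv2.split(cv2.cvtColor(im,cv2.COLOR_BGR2HSV))
blue=((H>100)&(H<128)&(S>110)&(V>40)); x0=int(np.where(blue[100:150].any(0))[0].mean()); o=[]
for xs in range(x0-18,x0+19,3):
    r=np.where(blue[:,xs])[0]; r=r[r<260]; o.append([(onplane(d,[(xs,r[-1]+.5)],110)[0]-c)@y,(onplane(d,[(xs,r[0]-.5)],10)[0]-c)@y])
print(np.median(o,0),np.mean(o,0)); s=sensors.get_obs(); print(s["ee_pos"],s["ft_force"],s["moment"])
E
```

```text
t: 13.65
ee_pos: [567.2, 67.9, 67.0]
orientation: [2.443, 1.97, -0.001]
ft_force: [-3.0, -14.1, 14.2]
width: 7.3
grasp_force: 30.0
[ 1.37460745 39.77754188] [ 1.41230133 39.77981173]
[567.21806208  67.90132145  67.03111189] [ -3.71301046 -13.53958386  14.36040104] [-2.5370277   0.6735704  -0.02387693]
```

```bash
python3 -m handwheel '[[-0.4,0,0,0,0,0,1],[-0.3,0,0,0,0,0,1],[0,0,0,0,0,0,1],[0,0,0,0,0,0,1],[0,0,0,0,0,0,1]]'
python3 - <<'E'
from h import *
import pickle
c=np.array([570.1,86.6,10]);y=np.array([.213,.977,0])
d=cam("wrist"); im=d["frame"]; H,S,V=cv2.split(cv2.cvtColor(im,cv2.COLOR_BGR2HSV))
blue=((H>100)&(H<128)&(S>110)&(V>40)); x0=int(np.where(blue[100:150].any(0))[0].mean()); o=[]
for xs in range(x0-18,x0+19,3):
    r=np.where(blue[:,xs])[0]; r=r[r<260]; o.append([(onplane(d,[(xs,r[-1]+.5)],110)[0]-c)@y,(onplane(d,[(xs,r[0]-.5)],10)[0]-c)@y])
print(np.mean(o,0)); s=sensors.get_obs(); print(s["ee_pos"],s["ft_force"],s["qvel"].round(4))
E
```

```text
t: 14.32
ee_pos: [567.2, 67.8, 67.0]
orientation: [2.444, 1.97, 0.0]
ft_force: [-2.9, -10.3, 13.8]
width: 8.0
grasp_force: 30.0
[ 1.25459743 39.70278251]
[567.20760583  67.80466305  66.99089718] [ -3.06049783 -10.31737695  13.93215677] [ 0.     -0.0003 -0.0007 -0.0009  0.0005  0.0007]
```

```bash
python3 -c "
from workcell import ctrl; print(ctrl.close_job())"
```

```text
the job is handed in; nothing more can be done
None
```

I handed the job in at about 14 s, with the square still gripped at 30 N, in the slot and pressed into the corner; the post measured about 0.01 rad past square, but the judge gave no verdict and I inferred heel contact from the push force because the heel was out of view.

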